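Throw a spent vial away in the pedal bin

TASK

Pick the spent vial off its little rest, lay it on its side across the sloping chute at the front of the bin and let go, so that it rests against the closed lid. Then press the bin's pedal gently all the way down until it bears firmly on its rubber buffer, so that the lid rises and the vial rolls in, and ease the pedal slowly back up so that the lid never slams but ends shut. Work the lid by the pedal only, never push the pedal harder than 22 N, and leave the other glassware alone.

Things in the scene. Friction and masses are not known exactly. Their poses are not given: they have to be found in the camera images.
- bin: Fixed white metal pedal bin, 220 mm long (x), 114 wide (y), sides 170 high. Origin at table level under mid length (walls from x = -120 to +100 mm), z up. Front (-x, with pedal and chute) faces the robot, more or less. Open chute on top from x = -118 to -20 mm, 102 wide between side walls 20 to 35 mm above its floor; then the lidded chamber to x = +94. A 5 mm foot plate lies under the pedal.
- chute (a point): Middle of the chute's floor, on its surface: 68 mm in front (-x) of the bin's origin, 142 mm above the table. The floor slopes down 10 degrees (0.175 rad) towards the lid (+x of the bin). The lid's hanging front flap stands 48 mm further on in +x and stops a vial until the lid rises. Axes as the bin's.
- chamber (a point): Middle of the waste chamber's floor below the lid, 37 mm behind (+x) the bin's origin and 64 mm above the table; the chamber is 114 by 102 mm. Axes as the bin's.
- lid: White lid over the chamber, 122 by 112 mm, linked to the pedal. Origin on its hinge at the bin's back (bin x = +100, z = 175 mm); axes are the bin's when shut. Its front edge swings up about y by 2.8 times the pedal's angle (0.5 to 1.15 rad in all). Weight varies. If the pedal is let go it slams; it must never turn faster than 3 rad/s (about 100 mm/s at the pedal's pad).
- lid_edge (a point): Top of the lid's front edge, at mid width; 176 mm above the table when shut, 60 to 115 mm higher when fully open.
- pedal: Steel pedal lever, 8 mm thick, out of the bin's front. Origin on its hinge, 105 mm in front of the bin's origin, 62 mm above the table; x level when up. Its pad end swings down about y, sprung, until the lever meets the rubber buffer: 20 to 42 mm down at the pad, different each time, to be felt.
- pedal_pad (a point): Middle of the top of the pedal's pad, 60 mm (x) by 70 mm (y), ribbed, 110 mm in front of the pedal's hinge; 66 mm above the table when up. Pushed down here it takes about 5 N to start and 7 to 11 N just before the buffer, then rises steeply, about 2 to 9 N per mm: 15 to 19 N bears firmly on the buffer. More than 22 N damages it.
- buffer: Holder of the black rubber buffer under the pedal's lever: a loose steel plate 64 by 60 by 5 mm lying on the foot plate, 162 mm in front of the bin's origin; origin at the centre of its underside. On it, set nearer to or further from the hinge by an amount not given (up to 20 mm), the buffer block: 16 mm (x) by 54 mm (y), its top 36 mm above the origin. Leave it there.
- vial_center (a point): Centre of the glass body of the spent vial, a lying cylinder 28 mm in diameter and 44 mm long along its y axis, with a narrower neck and aluminium cap adding 13 mm at its +y end; some 30 g. It starts lying in its rest, this centre 26 mm above the table. It rolls freely on a slope.
- rest: Fixed grey plastic rest, 24 mm (x) by 60 mm (y) by 14.5 mm high, carrying the vial along its y axis. Origin: centre of its underside. It is narrower than the vial, so fingers can close on the vial from above along the rest's x.
- beaker: Bystander: open glass beaker, 66 mm across, 80 mm high. Origin at the centre of its underside.
- flask: Bystander: round glass flask on a cork ring, 80 mm across, 128 mm high. Origin at the centre of its underside.
- reagent: Bystander: amber bottle, 60 mm across, 130 mm high. Origin at the centre of its underside.
- vial: The same spent vial; origin on its glass wall, 14 mm from the cylinder's axis (below it at the start), axes as at the vial's centre.
Mind the look-alikes: they are no part of the job. There is more than one size of the vial; the job needs the smaller. Several things have the shape of the buffer; the one meant has the colours described above.

How it is judged:
By the outcome, as a careful person would: the job done as asked, in the order asked, and still so for the second after the job is handed in, with the robot touching nothing.
It also fails if it takes over 72 s, if anything falls off the work surface, if the arm or the gripper's body presses on something with over 40 N, if the wrist force passes 120 N, or if a joint passes its speed limit or range.

ROBOT

A 7-joint arm with a two-finger parallel gripper is mounted at the origin on the work surface. World frame = base frame: x ahead of the robot, y to its left, z up, the work surface at z = 0. Lengths are in m, angles in rad, forces in N, time in s.
With the tool pointing down it reaches from about 0.375 to 0.925 m from the base axis. Payload 3.1 kg.
Tool frame: the origin (TCP) lies midway between the tips of the shut fingers; the grasp point (between the pads) lies manip.hold_point_z behind it (manip.hold_point_z is the distance from the TCP to the grasp point, in m); z points along the fingers, y is the line along which they close (so a half turn about z gives the same grasp; the last joint's range is limited). The gripper opens to 85 mm and grips with 20 to 120 N. Pads are 22 mm wide; open, the fingers measure 114 mm over their backs; the gripper's body (76 mm by 85 mm) begins 54 mm behind the grasp point. The pads swing forward as they close: fully open they stand 13 mm farther back than shut.
Start: joints at [-0.098, 0.383, 0.044, 1.598, -0.018, 1.161, -0.05], TCP at [0.65, 0, 0.231] pointing down, gripper open.
Joint ranges: [-2.61, 2.61], [-0.41, 2.15], [-1.48, 1.57], [0, 2.5], [-1.57, 4.71], [0.05, 1.97], [-2.85, 2.85]. Speed limits (rad/s): [2.79, 2.79, 3.14, 3.14, 3.14, 3.14, 3.14].

INTERFACE

Orientations are given as [roll, pitch, yaw] about the fixed x, y, z axes, in that order (R = Rz(yaw) Ry(pitch) Rx(roll)).
In Python, from rig import manip gives the robot as it stands. The module is installed in compiled form; this text tells all that it offers.
- The arm moves only by the tool move_arm, never from a script. Its argument "deltas" is text: rows parted by semicolons, each of 7 numbers parted by spaces: the turn, a rotation vector about the tool's x, y, z each as a share of 180 degrees, from -1 to 1, then the shift along the tool's x, y, z each as a share of 500 mm, from -1 to 1, then the finger opening in mm, from 0 to 85.4. In form: rx ry rz dx dy dz jaw; .... A call has 1 to 12 rows; each row is the pose to reach, as a shift and turn from the pose commanded when the call began, along the tool's axes at that moment, turning the shorter way round; what a row does not reach only later rows make up. A row lasts 1/8 s, in which the tool goes at most 62.5 mm and 10.7 degrees, less where a joint would pass 70% of its speed; a pose out of reach is approached as far as the arm can. A call with a number of a shift or a turn outside -1 to 1 is refused whole. A call with a gripper value outside its range is refused whole. The fingers move at their own pace and stop on an object; "grip_force" is the grip in N (left out, the last holds). Time passes only in rows, so rows that repeat a pose let the fingers close. It gives the time, the measured TCP pose, the force, the opening and the grip force at its end, in the units of the state.
- manip.get_obs(): the state, without advancing time (a new reading comes with each control period).
- manip.capture(name): name is "scene" or "side" or "wrist"; returns (picture, depth): 420x560x3 uint8, red, green, blue; 420x560 float32, m along the optical axis (not along the pixel's ray), 0 where there is no reading.
- manip.camera_model(name): a dict with "fx", "fy", "cx", "cy" (pixels), "dist_coeffs" ([k1, k2, p1, p2, k3] as OpenCV has them; the pictures are not rectified), "T" (4x4, takes a point from camera to world coordinates). Camera axes: x right, y down, z forward; pixel columns grow to the right and rows downward; lengths in m; the calibration is good to about 2 mm. A picture is of the moment at which its call begins: read the wrist's pose just before it. camera_model takes no time and is no camera call; for the wrist camera it gives the pose at the moment of the call.
- manip.sign_off(): hands the job in; it is judged then, once.
Trained networks look in the newest picture that a camera, given by its name, has taken for a name from the list of things; names that differ only in an ending like _2 or _b are one class to them, and where a whole thing is asked for, a point or a joint stands for the part that bears it (a point fixed in the world has none). Each returns a list of dicts, best first, with "confidence" (0 to 1); they miss things now and then, are a little off and sometimes report something else, mostly with a low value. They report only what shows in the picture. A call takes as long as a camera call. They do not tell look-alikes from the thing itself.
- manip.outline_of(name, camera): "region" (420x560 bool, what is visible of it) and "centre" ([column, row] in pixels, amid what is visible of it).
The state is a dict: "time_s": time; "joints": joint angles; "qvel": joint speeds; "tau": joint torques, N m; "tool_pos": TCP position; "ee_rot": TCP orientation; "contact_force": force on the tool from outside, world axes, zero at the start; "torque": the same for the moment, N m; "grip_width": finger opening in m; "gripper_force": force on a finger pad.
Only numpy, scipy, OpenCV 4.12 (cv2) and the standard library are available. Lean on these libraries where they do the work, as an engineer would, in place of code of your own. Each camera call takes 0.05 s, during which the arm holds its last target. There are 200 camera calls.

## Working session

There is one attempt and no reset: what is moved stays moved. The work goes in short steps, Python scripts to look and compute and a tool call to move; the robot and the scene stay as the last step left them, time stands still between calls to the robot, and variables do not carry over. Pictures are saved under pics/ and viewed, at most 10 in all, crops included, and the job is handed in when it is done.

Besides the shell and the picture viewer there is one more tool, called after ">>>" by a JSON object that holds its "name" and its "arguments", one argument or row to a line. move_arm: Moves the arm, as the interface text tells. Shift numbers are shares of 500 mm and turn numbers shares of 180 degrees, none past 1 either way. Its arguments: {"type":"object","properties":{"deltas":{"type":"string"},"grip_force":{"type":"number"}},"required":["deltas"]}

```bash
ls; mkdir -p pics; cat > h.py <<'E'
from rig import manip
import numpy as np, cv2
from scipy.spatial.transform import Rotation as R
def cloud(name,depth,mask=None):
    c=manip.camera_model(name); K=np.array([[c['fx'],0,c['cx']],[0,c['fy'],c['cy']],[0,0,1]])
    m=(depth>0) if mask is None else (mask&(depth>0))
    v,u=np.nonzero(m)
    p=cv2.undistortPoints(np.stack([u,v],1).astype(np.float64)[:,None],K,np.array(c['dist_coeffs'],float))[:,0]
    z=depth[v,u]; P=np.c_[p*z[:,None],z]
    T=np.array(c['T']); return P@T[:3,:3].T+T[:3,3],u,v
def save(n,img): cv2.imwrite('pics/'+n,cv2.cvtColor(img,cv2.COLOR_RGB2BGR))
E
python3 - <<'E'
from h import *
o=manip.get_obs(); print(manip.hold_point_z,o['time_s'],o['tool_pos'],o['ee_rot'],o['grip_width'])
ims=[]
for cam in ['scene','side']:
    im,d=manip.capture(cam); ims.append(im); np.savez(cam+'.npz',im=im,d=d)
    print(cam,np.round(manip.camera_model(cam)['T'],2).tolist())
    for n in ['vial','rest','bin','pedal','lid','buffer','beaker','flask','reagent']:
        for r in manip.outline_of(n,cam):
            if r['confidence']<.2: continue
            P,u,v=cloud(cam,d,r['region'])
            if len(P)<5: continue
            print(cam,n,round(r['confidence'],2),np.round(r['centre']),len(P),'med',np.round(np.median(P,0),3),'lo',np.round(np.percentile(P,3,axis=0),3),'hi',np.round(np.percentile(P,97,axis=0),3))
    save(cam+'.png',im)
E
```

```text
pics
0.0187 0.0 [ 6.49038630e-01 -1.32394642e-05  2.29867099e-01] [-3.13893423e+00  1.71709025e-04  1.57091269e+00] 0.08540988762183283
scene [[0.79, 0.4, -0.47, 1.02], [0.61, -0.52, 0.59, -0.51], [-0.01, -0.76, -0.66, 0.69], [0.0, 0.0, 0.0, 1.0]]
scene vial 0.84 [150. 271.] 307 med [ 0.465 -0.253  0.033] lo [ 0.45  -0.276  0.016] hi [ 0.474 -0.221  0.04 ]
scene vial 0.58 [144. 317.] 765 med [ 0.552 -0.33   0.031] lo [ 0.515 -0.358  0.002] hi [ 0.58  -0.298  0.039]
scene rest 0.5 [147. 371.] 1768 med [ 0.669 -0.413  0.082] lo [ 0.639 -0.437 -0.   ] hi [ 0.683 -0.383  0.129]
scene bin 0.8 [314. 218.] 8948 med [0.71  0.021 0.122] lo [ 0.466 -0.014  0.004] hi [0.799 0.112 0.178]
scene pedal 0.63 [147. 273.] 276 med [ 0.465 -0.255  0.034] lo [ 0.452 -0.276  0.02 ] hi [ 0.474 -0.223  0.04 ]
scene pedal 0.32 [151. 283.] 152 med [ 0.468 -0.26   0.01 ] lo [ 0.453 -0.282  0.001] hi [ 0.473 -0.224  0.015]
scene lid 0.68 [332. 200.] 1748 med [0.732 0.046 0.176] lo [ 0.675 -0.002  0.173] hi [0.784 0.104 0.178]
scene buffer 0.73 [222. 252.] 560 med [ 0.545 -0.113  0.005] lo [ 0.507 -0.142  0.002]
[... 1244 characters left out ...]
57 0.176] lo [ 0.666 -0.001  0.149] hi [0.787 0.108 0.179]
side buffer 0.63 [298. 266.] 346 med [0.53  0.106 0.011] lo [0.504 0.059 0.007] hi [0.566 0.123 0.042]
side beaker 0.92 [314. 299.] 1018 med [0.442 0.273 0.054] lo [0.415 0.226 0.005] hi [0.471 0.288 0.08 ]
side beaker 0.75 [237. 195.] 1119 med [0.718 0.057 0.176] lo [ 0.666 -0.004  0.148] hi [0.786 0.109 0.179]
side beaker 0.39 [299. 167.] 513 med [ 0.647 -0.39   0.064] lo [ 0.622 -0.416  0.005] hi [ 0.677 -0.378  0.129]
side flask 0.58 [206. 317.] 1596 med [0.647 0.401 0.067] lo [0.62  0.366 0.001] hi [0.685 0.421 0.128]
side reagent 0.63 [299. 167.] 473 med [ 0.647 -0.389  0.065] lo [ 0.624 -0.409  0.008] hi [ 0.675 -0.378  0.127]
```

View pics/scene.png

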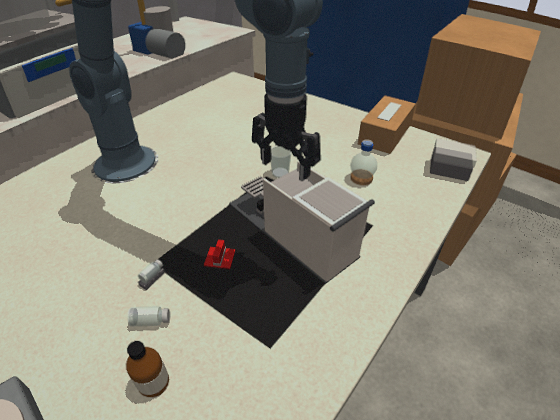

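View pics/side.png

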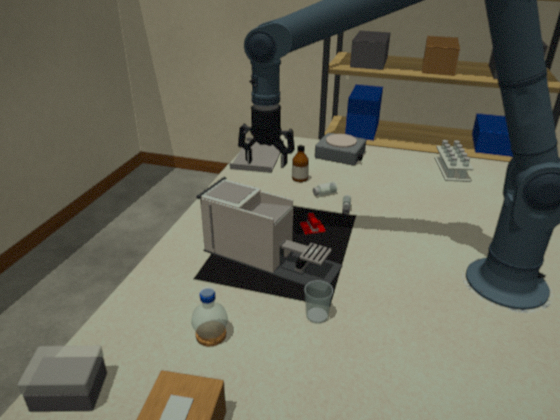

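The small vial lying on a rest is at scene (150,271). A larger lying vial is at (148,317). The red buffer look-alike is at (222,252), and the real black one is under the pedal at (261,207). I'll enlarge the vials to confirm and fit the poses.

```bash
python3 - <<'E'
from h import *
S=np.load('scene.npz'); D=np.load('side.npz')
PS,us,vs=cloud('scene',S['d']); PD,ud,vd=cloud('side',D['d'])
save('crop.png',cv2.resize(S['im'][235:345,100:260],None,fx=5,fy=5,interpolation=cv2.INTER_CUBIC)[:550])
def rect(P,lab):
    c,s,a=cv2.minAreaRect(P[:,:2].astype(np.float32)); print(lab,len(P),np.round(c,4),np.round(s,4),a)
for lab,P in (('sc',PS),('sd',PD)):
    m=(abs(P[:,2]-.176)<.006)&(P[:,0]>.6)&(P[:,0]<.85)&(abs(P[:,1]-.05)<.15); rect(P[m],lab+' lid')
    m=(abs(P[:,2]-.066)<.006)&(P[:,0]>.42)&(P[:,0]<.57)&(P[:,1]>0)&(P[:,1]<.17); rect(P[m],lab+' pedal')
    for nm,c in (('small',(.462,-.25)),('big',(.545,-.325))):
        m=(np.hypot(P[:,0]-c[0],P[:,1]-c[1])<.055)&(P[:,2]>.018)&(P[:,2]<.06); Q=P[m]; rect(Q,lab+nm)
        t=Q[Q[:,2]>np.percentile(Q[:,2],97)-.006]; cc=t[:,:2].mean(0); w,V=np.linalg.eigh(np.cov(t[:,:2].T)); print(' top',np.percentile(Q[:,2],98),cc,'axis deg',np.degrees(np.arctan2(V[1,1],V[0,1])))
        s=(t[:,:2]-cc)@V[:,1]; print('  range',s.min(),s.max())
E
```

```text
sc lid 2126 [0.7091 0.0545] [0.1255 0.1829] 79.00848388671875
sc pedal 310 [0.4969 0.0669] [0.0598 0.1523] 39.94037628173828
scsmall 299 [ 0.4598 -0.2469] [0.0283 0.0591] 2.746005058288574
 top 0.04023631033996712 [ 0.46136379 -0.25439605] axis deg 95.45600421534245
  range -0.021574061441846797 0.03428032823383743
scbig 678 [ 0.5478 -0.3258] [0.0819 0.038 ] 41.88935470581055
 top 0.03935994348331534 [ 0.54111203 -0.33125946] axis deg -140.34377491311292
  range -0.046386455084050475 0.03263707860398419
sd lid 1133 [0.696  0.0545] [0.1291 0.2092] 79.4369125366211
sd pedal 617 [0.5151 0.0899] [0.0813 0.1353] 72.02909088134766
sdsmall 109 [ 0.4563 -0.2457] [0.0269 0.0689] 5.013336181640625
 top 0.04176885992602144 [ 0.45639278 -0.24948308] axis deg 94.47347362577793
  range -0.03073105565413739 0.03401307641565261
sdbig 201 [ 0.5393 -0.3206] [0.0825 0.0401] 35.98550796508789
 top 0.04111493139845035 [ 0.5365854  -0.32749199] axis deg -138.70755264592188
  range -0.038434315724622636 0.03550216255984663
```

View pics/crop.png

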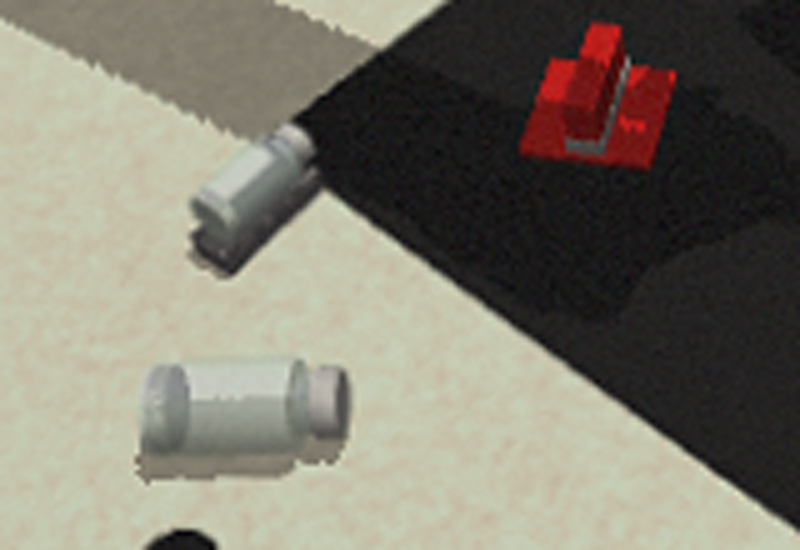

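The crop confirms the target. The vial at crop (255,190) is the smaller one, 28x57 mm on a dark-shaded rest. The one at (245,405) is longer, fatter and lies on the table. I'll move above the small vial.

>>> {"name": "move_arm", "arguments": {
  "deltas": "0 0 -0.022 -0.12 -0.09 0.0 85; 0 0 -0.022 -0.24 -0.18 0.01 70; 0 0 -0.022 -0.36 -0.27 0.02 55; 0 0 -0.022 -0.45 -0.34 0.04 55; 0 0 -0.022 -0.5 -0.38 0.06 55; 0 0 -0.022 -0.5 -0.38 0.06 55; 0 0 -0.022 -0.5 -0.38 0.06 55; 0 0 -0.022 -0.5 -0.38 0.06 55",
  "grip_force": 30
}}

```text
time_s: 2.0
tool_pos: [0.4618, -0.2482, 0.2017]
ee_rot: [3.14, -0.0, 1.644]
contact_force: [0.5, 1.0, -0.3]
grip_width: 0.055
gripper_force: 0.0
```

```bash
python3 - <<'E'
from h import *
o=manip.get_obs(); print(o['time_s'],o['tool_pos'],o['ee_rot'],o['grip_width'],o['contact_force'])
im,d=manip.capture('wrist'); c=manip.camera_model('wrist'); print(np.round(c['T'],3).tolist())
P,u,v=cloud('wrist',d)
for r in manip.outline_of('vial','wrist')[:2]:
    Q,_,_=cloud('wrist',d,r['region']); print(r['confidence'],r['centre'],np.median(Q,0))
m=(np.hypot(P[:,0]-.46,P[:,1]+.25)<.06)&(P[:,2]>.019)&(P[:,2]<.06); Q=P[m]
b=cv2.minAreaRect(Q[:,:2].astype(np.float32)); print(len(Q),b)
t=Q[Q[:,2]>.036]; w,V=np.linalg.eigh(np.cov(t[:,:2].T)); print('top',t.mean(0),np.degrees(np.arctan2(V[1,1],V[0,1])),np.percentile(Q[:,2],98))
a=V[:,1]*np.sign(V[1,1]); s=Q[:,:2]@a; n=np.array([a[1],-a[0]]); q=Q[:,:2]@n
print('s',s.min(),s.max(),'q',q.min(),q.max()); 
for zz in (s.min()+.022,): print('body c',a*zz+n*(q.min()+q.max())/2)
save('w1.png',im)
E
```

```text
2.0 [ 0.46177429 -0.24820517  0.20169579] [ 3.14021946e+00 -2.19986716e-04  1.64355715e+00] 0.05500775463148556 [ 0.46285181  0.9851518  -0.25239464]
[[0.997, 0.068, 0.024, 0.455], [0.072, -0.942, -0.329, -0.163], [0.0, 0.329, -0.944, 0.344], [0.0, 0.0, 0.0, 1.0]]
0.95 [350.4, 252.7] [ 0.54166058 -0.31632504  0.03273208]
0.61 [274.5, 185.2] [ 0.4577918  -0.24550547  0.0364645 ]
1496 ((0.4578423798084259, -0.24626852571964264), (0.027166858315467834, 0.05759242922067642), 4.560174465179443)
top [ 0.45846387 -0.25128737  0.03841636] 95.52636821204287 0.04030967490980919
s -0.31790856373576015 -0.26056737580797124 q 0.4184659684364846 0.4458283975062518
body c [ 0.45863569 -0.25291574]
```

View pics/w1.png

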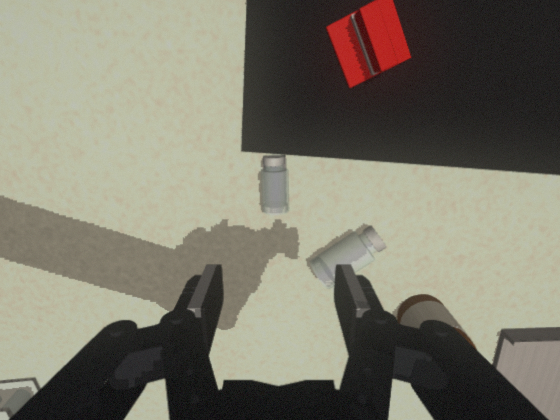

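The wrist view shows the small vial at (275,185) with its cap towards +y, in line with the gripper. Descend and grip.

>>> {"name": "move_arm", "arguments": {
  "deltas": "0 0 0 -0.009 -0.007 0.1 55; 0 0 0 -0.009 -0.007 0.2 55; 0 0 0 -0.009 -0.007 0.29 55; 0 0 0 -0.009 -0.007 0.35 55; 0 0 0 -0.009 -0.007 0.374 55; 0 0 0 -0.009 -0.007 0.374 55; 0 0 0 -0.009 -0.007 0.374 40; 0 0 0 -0.009 -0.007 0.374 22; 0 0 0 -0.009 -0.007 0.374 22; 0 0 0 -0.009 -0.007 0.374 22; 0 0 0 -0.009 -0.007 0.374 22",
  "grip_force": 30
}}

```text
time_s: 3.48
tool_pos: [0.4584, -0.2554, 0.0159]
ee_rot: [3.139, 0.001, 1.64]
contact_force: [-0.8, 0.3, 6.4]
grip_width: 0.027
gripper_force: 29.6
```

>>> {"name": "move_arm", "arguments": {
  "deltas": "0 0 0 0 0 -0.05 22; 0 0 0 0 0 -0.15 22; 0 0 0 0 0 -0.27 22; 0 0 0 0 0 -0.39 22; 0 0 0 0 0 -0.5 22; 0 0 0 0 0 -0.56 22; 0 0 0 0 0 -0.56 22"
}}

```text
time_s: 4.35
tool_pos: [0.4584, -0.2557, 0.2977]
ee_rot: [3.135, 0.003, 1.64]
contact_force: [-0.6, 0.4, -0.6]
grip_width: 0.0272
gripper_force: 29.6
```

```bash
python3 - <<'E'
from h import *
o=manip.get_obs(); print(o['time_s'],o['tool_pos'],o['ee_rot'],o['grip_width'],o['contact_force'])
S=np.load('scene.npz'); D=np.load('side.npz'); 
from scipy.optimize import minimize
im,d=manip.capture('scene')
A,_,_=cloud('scene',S['d']); B,_,_=cloud('side',D['d']); C,_,_=cloud('scene',d)
for nm,P in (('sc0',A),('sc1',C),('sd0',B)):
    Q=P[(P[:,0]>.58)&(P[:,0]<.86)&(abs(P[:,1]-.05)<.12)&(P[:,2]>.02)&(P[:,2]<.19)]
    best=[]
    # yaw from lid/wall: project on trial axes, side wall planes sharpen histograms
    for yaw in np.radians(np.arange(-18,-4,.25)):
        c,s=np.cos(yaw),np.sin(yaw); x=Q[:,0]*c+Q[:,1]*s; y=-Q[:,0]*s+Q[:,1]*c
        h=np.histogram(y,np.arange(-.3,.5,.002))[0].max()+np.histogram(x,np.arange(.3,1,.002))[0].max(); best.append((h,yaw))
    yaw=max(best)[1]; c,s=np.cos(yaw),np.sin(yaw); x=Q[:,0]*c+Q[:,1]*s; y=-Q[:,0]*s+Q[:,1]*c
    print(nm,len(Q),'yaw',np.degrees(yaw))
    for l,a in (('x',x),('y',y)):
        h,e=np.histogram(a,np.arange(-.3,1.2,.003)); k=np.argsort(h)[::-1][:4]; print(l,[(round(e[i]+.0015,4),int(h[i])) for i in k],np.percentile(a,[1,99]))
    L=Q[:,2]>.168; print('lid x',np.percentile(x[L],[1,99]),'y',np.percentile(y[L],[1,99]))
E
```

```text
4.35 [ 0.45835689 -0.25569169  0.29767014] [3.13507483e+00 2.97234847e-03 1.63953820e+00] 0.027214213787034706 [-0.58415955  0.41607555 -0.6397951 ]
sc0 7436 yaw -11.5
x [(np.float64(0.7695), 1042), (np.float64(0.7665), 483), (np.float64(0.7575), 116), (np.float64(0.7455), 113)] [0.55871598 0.77341067]
y [(np.float64(0.1395), 2043), (np.float64(0.1425), 1349), (np.float64(0.2475), 204), (np.float64(0.1905), 130)] [0.13901728 0.24998261]
lid x [0.59591627 0.77446314] y [0.13700289 0.25150895]
sc1 7605 yaw -11.5
x [(np.float64(0.7695), 1015), (np.float64(0.7665), 508), (np.float64(0.7575), 118), (np.float64(0.7515), 116)] [0.55824258 0.77347387]
y [(np.float64(0.1395), 1970), (np.float64(0.1425), 1422), (np.float64(0.2475), 279), (np.float64(0.2505), 139)] [0.13907457 0.25046816]
lid x [0.58686254 0.77460018] y [0.1371425  0.25135351]
sd0 5645 yaw -11.5
x [(np.float64(0.6465), 228), (np.float64(0.5505), 209), (np.float64(0.5475), 146), (np.float64(0.6495), 112)] [0.5481949  0.76718385]
y [(np.float64(0.2505), 2040), (np.float64(0.2535), 867), (np.float64(0.2475), 541), (np.float64(0.1425), 206)] [0.14066891 0.25625769]
lid x [0.57016254 0.77078265] y [0.1384701  0.25493824]
```

Gripped and lifted, with the bin pose fitted at about (0.695, 0.059) and yaw -11.5°. Move to hover over the chute.

>>> {"name": "move_arm", "arguments": {
  "deltas": "0 0 0.015 0.08 0.05 0 22; 0 0 0.03 0.18 0.11 0.01 22; 0 0 0.045 0.28 0.175 0.02 22; 0 0 0.06 0.38 0.24 0.04 22; 0 0 0.075 0.48 0.3 0.06 22; 0 0 0.086 0.56 0.352 0.08 22; 0 0 0.086 0.605 0.38 0.095 22; 0 0 0.086 0.615 0.388 0.095 22; 0 0 0.086 0.615 0.388 0.095 22; 0 0 0.086 0.615 0.388 0.095 22"
}}

```text
time_s: 5.65
tool_pos: [0.6291, 0.0622, 0.2474]
ee_rot: [3.141, 0.001, 1.366]
contact_force: [-0.5, -0.1, -0.5]
grip_width: 0.0271
gripper_force: 29.7
```

```bash
python3 - <<'E'
from h import *
o=manip.get_obs(); print(o['time_s'],o['tool_pos'],o['ee_rot'],o['grip_width'],o['contact_force'])
im,d=manip.capture('wrist'); save('w2.png',im)
P,u,v=cloud('wrist',d)
yaw=np.radians(-11.5);c,s=np.cos(yaw),np.sin(yaw); q=P[:,:2]-[.6947,.0587]; x=q[:,0]*c+q[:,1]*s; y=-q[:,0]*s+q[:,1]*c
k=(abs(x+.068)<.045)&(abs(y)<.045)&(P[:,2]>.125)&(P[:,2]<.155)
A=np.c_[x[k],y[k],np.ones(k.sum())]; f=np.linalg.lstsq(A,P[k,2],rcond=None)[0]; print('chute',k.sum(),f, 'at -68', f@[-.068,0,1])
L=(P[:,2]>.172)&(P[:,2]<.181)&(abs(x)<.15)&(abs(y)<.09)
print('lid pts',L.sum(),'z',np.median(P[L,2]),'x',np.percentile(x[L],[1,99]),'y',np.percentile(y[L],[1,99]))
F=(abs(x+.02)<.012)&(abs(y)<.04)&(P[:,2]>.145)&(P[:,2]<.17); print('flap',F.sum(),np.median(x[F]),np.polyfit(y[F],x[F],1) if F.sum()>20 else '')
W=(abs(x+.07)<.04)&(P[:,2]>.163)&(P[:,2]<.172); h,e=np.histogram(y[W],np.arange(-.08,.08,.004)); print([(round(e[i]+.002,3),int(h[i])) for i in np.nonzero(h)[0]])
E
```

```text
5.65 [0.62909227 0.06218263 0.24740902] [3.14066987e+00 1.28989870e-03 1.36574306e+00] 0.027053967670121602 [-0.52821382 -0.11476666 -0.51973394]
chute 10066 [-0.17713493  0.00048923  0.12954615] at -68 0.14159132417985704
lid pts 27748 z 0.17674896794897463 x [-0.02094579  0.10221014] y [-0.05360209  0.05725199]
flap 631 -0.021676998668131223 [ 0.00402442 -0.02167731]
[(np.float64(-0.054), 4), (np.float64(-0.05), 101), (np.float64(0.054), 587), (np.float64(0.058), 609)]
```

View pics/w2.png

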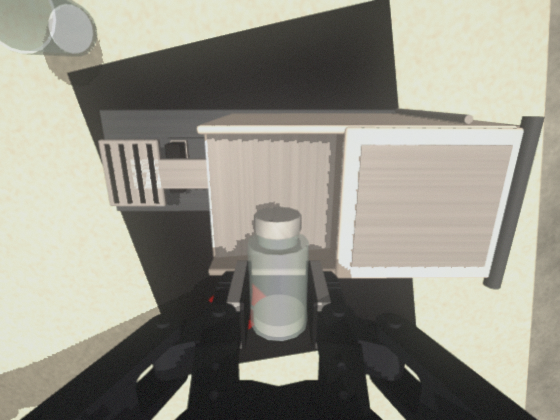

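The view shows the vial held at (278,285), over the chute and parallel to the lid edge. The fit agrees to within 2 mm. Lower it towards the chute floor.

>>> {"name": "move_arm", "arguments": {
  "deltas": "0 0 0 0.009 0.002 0.05 22; 0 0 0 0.009 0.002 0.12 22; 0 0 0 0.009 0.002 0.17 22; 0 0 0 0.009 0.002 0.187 22; 0 0 0 0.009 0.002 0.192 22; 0 0 0 0.009 0.002 0.196 22; 0 0 0 0.009 0.002 0.196 22; 0 0 0 0.009 0.002 0.196 22"
}}

```text
time_s: 6.7
tool_pos: [0.6315, 0.0698, 0.1496]
ee_rot: [3.14, -0.0, 1.37]
contact_force: [0.5, -0.5, -0.2]
grip_width: 0.0267
gripper_force: 29.7
```

>>> {"name": "move_arm", "arguments": {
  "deltas": "0 0 0 0 0 0.002 22; 0 0 0 0 0 0.004 22; 0 0 0 0 0 0.006 22; 0 0 0 0 0 0.006 22; 0 0 0 0 0 0.006 22"
}}

```text
time_s: 7.32
tool_pos: [0.631, 0.0697, 0.1457]
ee_rot: [-3.142, -0.0, 1.37]
contact_force: [-0.2, 0.0, -0.1]
grip_width: 0.0272
gripper_force: 29.7
```

>>> {"name": "move_arm", "arguments": {
  "deltas": "0 0 0 0 0 0.001 22; 0 0 0 0 0 0.002 22; 0 0 0 0 0 0.003 22; 0 0 0 0 0 0.003 22; 0 0 0 0 0 0.003 22"
}}

```text
time_s: 7.95
tool_pos: [0.6312, 0.0696, 0.1452]
ee_rot: [3.141, -0.0, 1.37]
contact_force: [-1.9, -0.5, 5.8]
grip_width: 0.0271
gripper_force: 30.1
```

>>> {"name": "move_arm", "arguments": {
  "deltas": "0 0 0 0 0 -0.002 22; 0 0 0 0 0 -0.002 30; 0 0 0 0 0 -0.002 33; 0 0 0 0 0 -0.002 36; 0 0 0 0 0 -0.002 40; 0 0 0 0 0 -0.002 42; 0 0 0 0 0 -0.008 42; 0 0 0 0 0 -0.02 42; 0 0 0 0 0 -0.04 42; 0 0 0 0 0 -0.08 42; 0 0 0 0 0 -0.16 42; 0 0 0 0 0 -0.2 42"
}}

```text
time_s: 9.45
tool_pos: [0.6328, 0.0699, 0.2486]
ee_rot: [3.136, -0.002, 1.37]
contact_force: [-0.1, -0.2, 0.6]
grip_width: 0.0421
gripper_force: 0.0
```

```bash
python3 - <<'E'
from h import *
o=manip.get_obs(); print(o['time_s'],o['tool_pos'],o['ee_rot'],o['grip_width'],o['contact_force'])
im,d=manip.capture('wrist'); save('w3.png',im)
P,u,v=cloud('wrist',d)
yaw=np.radians(-11.5);c,s=np.cos(yaw),np.sin(yaw); q=P[:,:2]-[.695,.0605]; x=q[:,0]*c+q[:,1]*s; y=-q[:,0]*s+q[:,1]*c
h=P[:,2]-(.12955-.177*x)
k=(x>-.1)&(x<-.022)&(abs(y)<.045)&(h>.008)&(h<.04); print('vial',k.sum(),'x',np.percentile(x[k],[2,50,98]),'y',np.percentile(y[k],[2,98]),h[k].max())
k=(x>-.26)&(x<-.15)&(abs(y)<.05)&(P[:,2]>.055)&(P[:,2]<.075); print('pedal',k.sum(),'x',np.percentile(x[k],[2,98]),'y',np.percentile(y[k],[2,98]),'z',np.median(P[k,2]))
k=(x>-.2)&(x<-.12)&(abs(y)<.05)&(P[:,2]>.034)&(P[:,2]<.046); print('buf',k.sum(),'x',np.percentile(x[k],[2,50,98]),'y',np.percentile(y[k],[2,98]),np.median(P[k,2]))
E
```

```text
9.45 [0.63283644 0.06993604 0.24858414] [ 3.13594362e+00 -2.20094787e-03  1.36968595e+00] 0.04205390414071077 [-0.07753528 -0.15470638  0.55679718]
vial 2479 x [-0.04769181 -0.03584929 -0.02298757] y [-0.021291    0.03403705] 0.03239693933003346
pedal 4778 x [-0.24105026 -0.15324556] y [-0.03125536  0.03467782] z 0.06796723958560333
buf 313 x [-0.18523418 -0.17630666 -0.16945886] y [-0.02598778  0.02781004] 0.042906572992603476
```

View pics/w3.png

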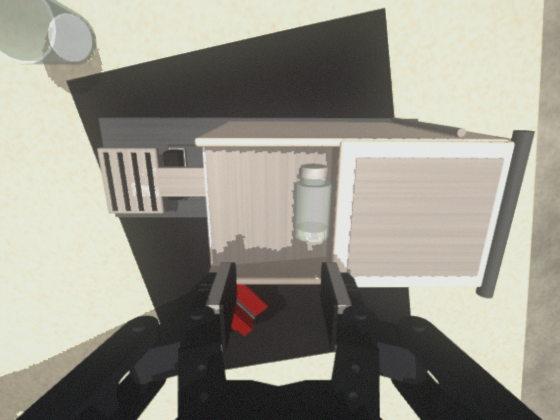

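The vial lies across the chute against the flap at (313,200), with the lid shut. Next: shut the fingers and move above the pedal pad at (132,180).

>>> {"name": "move_arm", "arguments": {
  "deltas": "0 0 0 0 -0.08 0 20; 0 0 0 0.002 -0.18 0 0; 0 0 0 0.004 -0.27 0.01 0; 0 0 0 0.006 -0.304 0.05 0; 0 0 0 0.006 -0.304 0.12 0; 0 0 0 0.006 -0.304 0.19 0; 0 0 0 0.006 -0.304 0.237 0; 0 0 0 0.006 -0.304 0.257 0; 0 0 0 0.006 -0.304 0.257 0; 0 0 0 0.006 -0.304 0.257 0"
}}

```text
time_s: 10.75
tool_pos: [0.4837, 0.1032, 0.1168]
ee_rot: [3.14, -0.001, 1.37]
contact_force: [0.1, -0.1, 0.4]
grip_width: 0.0001
gripper_force: 0.0
```

>>> {"name": "move_arm", "arguments": {
  "deltas": "0 0 0 0 0 0.03 0; 0 0 0 0 0 0.06 0; 0 0 0 0 0 0.08 0; 0 0 0 0 0 0.088 0; 0 0 0 0 0 0.09 0; 0 0 0 0 0 0.092 0; 0 0 0 0 0 0.092 0"
}}

```text
time_s: 11.62
tool_pos: [0.483, 0.103, 0.0701]
ee_rot: [3.141, -0.0, 1.37]
contact_force: [-0.4, 0.2, -0.2]
grip_width: 0.0002
gripper_force: 0.0
```

>>> {"name": "move_arm", "arguments": {
  "deltas": "0 0 0 0 0 0.003 0; 0 0 0 0 0 0.006 0; 0 0 0 0 0 0.009 0; 0 0 0 0 0 0.012 0; 0 0 0 0 0 0.015 0; 0 0 0 0 0 0.018 0; 0 0 0 0 0 0.021 0; 0 0 0 0 0 0.024 0; 0 0 0 0 0 0.027 0; 0 0 0 0 0 0.03 0; 0 0 0 0 0 0.03 0"
}}

```text
time_s: 13.0
tool_pos: [0.4829, 0.103, 0.055]
ee_rot: [3.141, -0.0, 1.37]
contact_force: [-1.4, -0.9, 5.5]
grip_width: -0.0
gripper_force: 2.7
```

>>> {"name": "move_arm", "arguments": {
  "deltas": "0 0 0 0 0 0.002 0; 0 0 0 0 0 0.004 0; 0 0 0 0 0 0.006 0; 0 0 0 0 0.001 0.008 0; 0 0 0 0 0.001 0.01 0; 0 0 0 0 0.001 0.012 0; 0 0 0 0 0.001 0.012 0"
}}

```text
time_s: 13.88
tool_pos: [0.4835, 0.1028, 0.0491]
ee_rot: [3.141, -0.0, 1.37]
contact_force: [-2.5, -0.6, 5.8]
grip_width: -0.0001
gripper_force: 3.0
```

>>> {"name": "move_arm", "arguments": {
  "deltas": "0 0 0 0 0 0.001 0; 0 0 0 0 0 0.002 0; 0 0 0 0 0.001 0.003 0; 0 0 0 0 0.001 0.004 0; 0 0 0 0 0.001 0.005 0; 0 0 0 0 0.001 0.005 0"
}}

```text
time_s: 14.62
tool_pos: [0.4838, 0.1028, 0.0466]
ee_rot: [3.141, -0.0, 1.37]
contact_force: [-1.7, -0.8, 5.4]
grip_width: 0.0002
gripper_force: 3.1
```

>>> {"name": "move_arm", "arguments": {
  "deltas": "0 0 0 0 0 0.001 0; 0 0 0 0 0 0.002 0; 0 0 0 0 0.001 0.003 0; 0 0 0 0 0.001 0.004 0; 0 0 0 0 0.001 0.005 0; 0 0 0 0 0.001 0.005 0"
}}

```text
time_s: 15.38
tool_pos: [0.4842, 0.1027, 0.0445]
ee_rot: [-3.141, 0.0, 1.37]
contact_force: [-3.2, -0.9, 9.4]
grip_width: 0.0001
gripper_force: 4.6
```

>>> {"name": "move_arm", "arguments": {
  "deltas": "0 0 0 0 0 0.001 0; 0 0 0 0 0.001 0.002 0; 0 0 0 0 0.001 0.002 0; 0 0 0 0 0.001 0.002 0"
}}

```text
time_s: 15.88
tool_pos: [0.4844, 0.1027, 0.0438]
ee_rot: [-3.141, 0.0, 1.37]
contact_force: [-4.3, -0.2, 12.6]
grip_width: -0.0002
gripper_force: 6.5
```

>>> {"name": "move_arm", "arguments": {
  "deltas": "0 0 0 0 0 0.001 0; 0 0 0 0 0.001 0.002 0; 0 0 0 0 0.001 0.0025 0; 0 0 0 0 0.001 0.0025 0; 0 0 0 0 0.001 0.0025 0"
}}

```text
time_s: 16.5
tool_pos: [0.4845, 0.1026, 0.0431]
ee_rot: [-3.14, 0.001, 1.37]
contact_force: [-6.8, -0.7, 16.9]
grip_width: 0.0001
gripper_force: 8.8
```

```bash
python3 - <<'E'
from h import *
o=manip.get_obs(); print(o['time_s'],o['tool_pos'],o['contact_force'],np.linalg.norm(o['contact_force']))
im,d=manip.capture('scene'); print(manip.get_obs()['contact_force'])
im2,d2=manip.capture('side')
save('s3.png',cv2.resize(np.hstack([im[120:300,200:400],im2[150:330,180:380]]),None,fx=2,fy=2,interpolation=cv2.INTER_CUBIC))
for n,i,dd in (('scene',im,d),('side',im2,d2)):
    for r in manip.outline_of('vial',n):
        Q,_,_=cloud(n,dd,r['region']); print(n,r['confidence'],r['centre'],np.median(Q,0) if len(Q) else '')
E
```

```text
16.5 [0.48454496 0.1026228  0.04306928] [-6.82322101 -0.68796307 16.8944935 ] 18.233308769558075
[-6.05280247 -0.23529167 16.55550436]
scene 0.58 [145.5, 314.0] [ 0.55096858 -0.32938877  0.0312216 ]
```

View pics/s3.png

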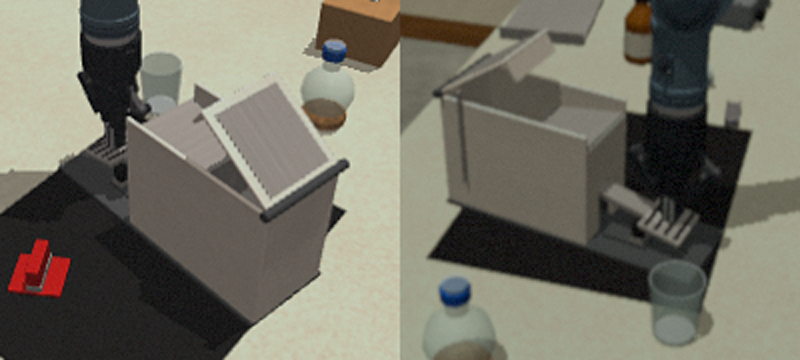

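The lid is up, the force is 17 N on the buffer, and no vial shows in the chute. I'll confirm with depth.

```bash
python3 - <<'E'
from h import *
yaw=np.radians(-11.5);c,s=np.cos(yaw),np.sin(yaw)
for n in ('scene','side'):
    im,d=manip.capture(n); P,u,v=cloud(n,d)
    q=P[:,:2]-[.695,.0605]; x=q[:,0]*c+q[:,1]*s; y=-q[:,0]*s+q[:,1]*c; h=P[:,2]-(.12955-.177*x)
    a=(abs(x+.06)<.045)&(abs(y)<.042)&(P[:,2]<.17)
    print(n,'floor',(a&(abs(h)<.006)).sum(),'above',(a&(h>.01)).sum(), 'near flap floor',(a&(abs(h)<.006)&(x>-.045)).sum())
    k=(x>-.01)&(x<.09)&(abs(y)<.045)&(P[:,2]<.15)&(P[:,2]>.05); print('chamber',k.sum(),np.round(np.c_[x,y,P[:,2]][k][::max(1,k.sum()//8)],3).tolist())
print(manip.get_obs()['contact_force'],manip.get_obs()['time_s'])
E
```

```text
scene floor 619 above 0 near flap floor 168
chamber 20 [[-0.008, 0.045, 0.064], [-0.006, 0.043, 0.063], [-0.005, 0.041, 0.062], [0.0, 0.043, 0.065], [0.002, 0.041, 0.064], [0.005, 0.045, 0.063], [0.006, 0.04, 0.064], [0.008, 0.037, 0.064], [0.012, 0.04, 0.064], [0.016, 0.039, 0.065]]
side floor 274 above 0 near flap floor 67
chamber 1 [[0.089, -0.027, 0.143]]
[-6.23235217 -0.99631726 16.9379154 ] 16.8
```

Chute empty, so the vial is in the chamber. Ease the pedal up slowly.

>>> {"name": "move_arm", "arguments": {
  "deltas": "0 0 0 0 0 -0.002 0; 0 0 0 0 -0.001 -0.004 0; 0 0 0 0 -0.002 -0.006 0; 0 0 0 0 -0.003 -0.009 0; 0 0 0 0 -0.004 -0.012 0; 0 0 0 0 -0.004 -0.015 0; 0 0 0 0 -0.004 -0.018 0; 0 0 0 0 -0.005 -0.021 0; 0 0 0 0 -0.005 -0.024 0; 0 0 0 0 -0.005 -0.027 0; 0 0 0 0 -0.005 -0.03 0; 0 0 0 0 -0.005 -0.03 0"
}}

```text
time_s: 18.3
tool_pos: [0.4828, 0.103, 0.0569]
ee_rot: [3.141, -0.0, 1.37]
contact_force: [-1.7, -1.1, 5.8]
grip_width: -0.0001
gripper_force: 2.8
```

>>> {"name": "move_arm", "arguments": {
  "deltas": "0 0 0 0 0 -0.003 0; 0 0 0 0 0 -0.006 0; 0 0 0 0 0 -0.009 0; 0 0 0 0 0 -0.011 0; 0 0 0 0 0 -0.013 0; 0 0 0 0 0 -0.015 0; 0 0 0 0 0 -0.017 0; 0 0 0 0 0 -0.019 0; 0 0 0 0 0 -0.021 0; 0 0 0 0 0 -0.023 0; 0 0 0 0 0 -0.025 0; 0 0 0 0 0 -0.025 0"
}}

```text
time_s: 19.8
tool_pos: [0.4826, 0.1029, 0.0689]
ee_rot: [-3.142, -0.0, 1.37]
contact_force: [-0.1, 0.3, 0.1]
grip_width: 0.0002
gripper_force: 0.0
```

Contact is gone. Retract straight up and check the result.

>>> {"name": "move_arm", "arguments": {
  "deltas": "0 0 0 0 0 -0.004 0; 0 0 0 0 0 -0.01 0; 0 0 0 0 0 -0.03 0; 0 0 0 0 0 -0.08 0; 0 0 0 0 0 -0.16 0; 0 0 0 0 0 -0.24 0; 0 0 0 0 0 -0.3 0; 0 0 0 0 0 -0.3 0; 0 0 0 0 0 -0.3 0"
}}

```text
time_s: 20.92
tool_pos: [0.482, 0.1028, 0.2186]
ee_rot: [-3.141, 0.0, 1.37]
contact_force: [0.1, 0.4, 0.2]
grip_width: 0.0001
gripper_force: 0.0
```

```bash
python3 - <<'E'
from h import *
o=manip.get_obs(); print(o['time_s'],o['tool_pos'],o['contact_force'])
im,d=manip.capture('scene'); im2,d2=manip.capture('side')
save('s4.png',cv2.resize(np.hstack([im[120:300,200:400],im2[150:330,180:380]]),None,fx=2,fy=2,interpolation=cv2.INTER_CUBIC))
yaw=np.radians(-11.5);c,s=np.cos(yaw),np.sin(yaw)
for n,dd in (('scene',d),('side',d2)):
    P,u,v=cloud(n,dd); q=P[:,:2]-[.695,.0605]; x=q[:,0]*c+q[:,1]*s; y=-q[:,0]*s+q[:,1]*c
    k=(x>-.01)&(x<.09)&(abs(y)<.045)&(P[:,2]>.16); print(n,'lid',np.percentile(P[k,2],[2,50,98]))
    k=(x>-.24)&(x<-.19)&(abs(y)<.03)&(P[:,2]>.03)&(P[:,2]<.09); print('pad',k.sum(),np.median(P[k,2]))
E
```

```text
20.925 [0.4820404  0.10278324 0.21858607] [0.05888598 0.43674535 0.1573481 ]
scene lid [0.17360589 0.17610187 0.17817525]
pad 206 0.06614537199451831
side lid [0.17437672 0.1768647  0.17939083]
pad 278 0.06635847123982963
```

View pics/s4.png

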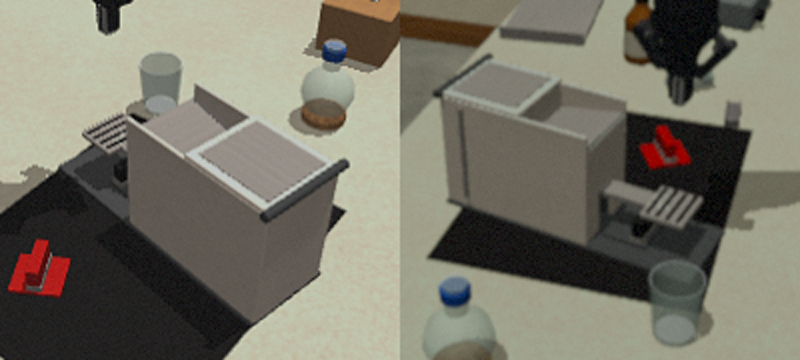

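The lid is shut (z 0.176), the pedal is up (0.066), the chute is empty and nothing is being touched. Handing in.

```bash
python3 -c "
from rig import manip
print(manip.sign_off())"
```

```text
the job is handed in; nothing more can be done
None
```

The job is done and handed in at about 21 s: the small vial went down the chute into the bin, the pedal was pressed onto its buffer at about 17 N (highest total reading 18.2 N) and eased back up, the lid ended shut, and the other glassware was left alone.

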